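# Unlock the lid stay and shut the sample chest

### The arm

A 6-joint arm with a two-finger parallel gripper is mounted at the origin on the work surface. World frame = base frame: x ahead of the robot, y to its left, z up, the work surface at z = 0. Lengths are in mm, angles in rad, forces in N, time in s.
With the tool pointing down it reaches from about 275 to 1000 mm from the base axis. Payload 8.4 kg.
Tool frame: the origin (TCP) lies between the finger pads; the fingertips stand r.tips_ahead ahead of it and the grasp point (between the pads) lies 6 mm ahead of it (r.tips_ahead is the distance from the TCP to the fingertips, in mm); z points along the fingers, y is the line along which they close (so a half turn about z gives the same grasp; the last joint's range is limited). The gripper opens to 85 mm and grips with 20 to 120 N. Pads are 22 mm wide; open, the fingers measure 114 mm over their backs; the gripper's body (76 mm by 85 mm) begins 54 mm behind the grasp point. The pads swing forward as they close: fully open they stand 13 mm farther back than shut.
Start: joints at [1.146, 0.353, 1.633, -0, 1.155, -0.002], TCP at [256.446, 569.968, 256.281] pointing down, gripper open.
Joint ranges: [-2.63, 2.63], [-0.92, 2.1], [0.06, 2.66], [-1.3, 4.44], [0, 2.69], [-3.02, 3.02]. Speed limits (rad/s): [2.22, 2.22, 2.79, 3.14, 3.14, 3.14].

### API

Orientations are given as [roll, pitch, yaw] about the fixed x, y, z axes, in that order (R = Rz(yaw) Ry(pitch) Rx(roll)).
In Python, from rig import r gives the robot as it stands.
- The arm moves only by the tool carry_out, never from a script. Its arguments are lists of equal length, an entry for each row: "delta_pos": the shift along the tool's x, y, z in m, a list of three; "rot": the turn, a rotation vector about the tool's x, y, z in degrees, a list of three. A call has 1 to 8 rows; each row is the pose to reach, as a shift and turn from the pose commanded when the call began, along the tool's axes at that moment; what a row does not reach only later rows make up. A row lasts 1/8 s, in which the tool goes at most 62.5 mm and 10.7 degrees, less where a joint would pass 70% of its speed; a pose out of reach is approached as far as the arm can. A call with a gripper value outside its range is refused whole. "claw" is the finger opening in m, from 0 to 0.0854, set as the call begins (left out, the last holds). The fingers move at their own pace and stop on an object; "grip_force" is the grip in N (left out, the last holds). Time passes only in rows, so rows that repeat a pose let the fingers close. It gives the time, the measured TCP pose, the force, the opening and the grip force at its end, in the units of the state.
- r.sense(): the state, without advancing time (a new reading comes with each control period).
- r.grab_frame(name): name is "scene" or "top" or "wrist"; returns the picture (400x640x3 uint8, blue, green, red); there is no depth.
- r.camera_info(name): a dict with "fx", "fy", "cx", "cy" (pixels), "pose" (4x4, takes a point from camera to world coordinates); the wrist camera has in their place "hand_eye" (4x4, takes a point from camera to tool coordinates, whose origin is the TCP and whose axes are the flange's). Camera axes: x right, y down, z forward; pixel columns grow to the right and rows downward; lengths in mm; the calibration is good to about 2 mm. The wrist camera is an equidistant fisheye: a pixel r from the principal point sees the ray r / f radians off the axis. A picture is of the moment at which its call begins: read the wrist's pose just before it. camera_info takes no time and is no camera call.
- r.sign_off(): hands the job in; it is judged then, once.
Trained networks look in the newest picture that a camera, given by its name, has taken for a name from the list of things; names that differ only in an ending like _2 or _b are one class to them, and where a whole thing is asked for, a point or a joint stands for the part that bears it (a point fixed in the world has none). Each returns a list of dicts, best first, with "p" (0 to 1); they miss things now and then, are a little off and sometimes report something else, mostly with a low value. They report only what shows in the picture. A call takes as long as a camera call.
- r.recognise(thing, camera): "box" ([left, top, right, bottom] in pixels, round what is visible of it).
- r.cut_out(thing, camera): "mask" (400x640 bool, what is visible of it) and "box" ([left, top, right, bottom] in pixels, round what is visible of it).
The state is a dict: "clock": time; "qpos": joint angles; "qvel": joint speeds; "joint_efforts": joint torques, N m; "eef_pos": TCP position; "tcp_rot": TCP orientation; "contact_force": force on the tool from outside, world axes, zero at the start; "wrist_torque": the same for the moment, N m; "opening": opening from 0.0 (shut) to 1.0 (fully open); "grasp_force": force on a finger pad.
Only numpy, scipy, OpenCV 4.12 (cv2) and the standard library are available. Lean on these libraries where they do the work, as an engineer would, in place of code of your own. Each camera call takes 0.05 s, during which the arm holds its last target. There are 200 camera calls.

### The job

The lid of the white sample chest is propped open by a folding steel stay locked over centre. Take the bar at the stay's knee, lift it forward and up past centre so that the stay unlocks, let go of it while the lid is still up, then lower the lid slowly all the way down and press its front part onto the seal with a steady push of about 12 N for a second before you let go. Never put more than 20 N on the stay or the lid, and leave the beaker, dish and tip box beside the chest alone.

Things in the scene. Friction and masses are not known exactly. Their poses are not given: they have to be found in the camera images.
- chest: White open chest, 200 deep (x) x 260 wide (y) x 104 mm high with its black 4 mm rubber seal, walls 12, fixed to the bench, a tube rack inside (tops 67 high). Origin: centre of its underside; x points to its hinge side (away from the robot, yawed up to 0.3), y to its left, z up. The stay is on its right (-y): flat links 14 mm wide, 138 to 149 mm from the chest's middle plane.
- stay_lower: The stay's lower link with its knee bar. Origin: its lower pivot on the chest's right wall, at (-45, -141, 40) mm in the chest frame. The lower link, 110 mm from pivot to knee, turns about it (axis: the chest's y), so the knee bar moves on this 110 mm circle, towards the robot and up. The upper link rises from the knee to the lid's side edge.
- stay_bar (a point): Grip point on the knee's round steel bar, 12 mm thick, along the chest's y: it runs 63 mm from here to the links and 29 mm to its free end. Locked: at (33, -208, 117) mm in the chest frame. It first moves 0.70 in chest -x and 0.71 up per unit of travel; centre comes after 15 mm, and at 40 mm the lid has hardly moved. Takes 3 to 10 N over the first 60 mm. Lid shut: at (-120, -208, 121).
- stay_upper (a joint): Knee angle, rad: 0 locked on its stop, 0.28 links in line (centre), beyond that unlocked and folding; 1.1 when the bar has travelled 70 mm, 2.7 with the lid shut. Let go at 0.5 or more it stays there, as the lid's stiff hinge holds the lid still.
- lid (a joint): Lid angle, rad: 0 propped open (80 degrees above level), grows as the lid comes down, 1.40 level on the seal (its stop). The plate is springy on its hinge: its front yields about 0.1 mm per N. The hinge is stiff (0.75 N m): the lid stays where it is left and takes 2 to 7 N at its front to lower. While the stay is locked it does not come down.
- lid_hinge (a point): Middle of the hinge axis, at (100, 0, 104) mm in the chest frame; the axis is the chest's y. The lid's underside plane passes through it.
- lid_front (a point): Place to press: mid-width on the lid's outer face, 185 mm from the hinge. The lid: white plate 205 mm from hinge to front edge, 260 wide, 12 thick, 0.4 to 0.7 kg, plus a steel lip 90 wide, 8 thick, reaching 20 mm beyond the front edge. Propped open, the edge is 306 mm and the lip 326 mm above the bench, the outer face looking away from the robot; shut, the outer face is 116 mm up.
- beaker: Glass beaker, 68 mm across, 90 high, loose, left of the chest. Origin: centre of its underside. To be left alone.
- dish: Closed petri dish, 94 mm across, 16 high, loose, right of the chest. Origin: centre of its underside. To be left alone.
- tipbox: Box of pipette tips, 120 x 85 x 63 mm, loose, left of the chest beyond the beaker. Origin: centre of its underside. To be left alone.

How it is judged:
By the outcome, as a careful person would: the job done as asked, in the order asked, and still so for the second after the job is handed in, with the robot touching nothing.
It also fails if it takes over 67 s, if anything falls off the work surface, if the arm or the gripper's body presses on something with over 40 N, if the wrist force passes 120 N, or if a joint passes its speed limit or range.

## Working session

There is one attempt and no reset: what is moved stays moved. The work goes in short steps, Python scripts to look and compute and a tool call to move; the robot and the scene stay as the last step left them, time stands still between calls to the robot, and variables do not carry over. Pictures are saved under pics/ and viewed, at most 10 in all, crops included, and the job is handed in when it is done.

Besides the shell and the picture viewer there is one more tool, called as a command line: name --argument value ..., lists and objects as JSON in quotes. carry_out: Moves the arm, as the interface text tells. Its arguments: {"type":"object","properties":{"delta_pos":{"type":"array","items":{"type":"array","items":{"type":"number"}}},"rot":{"type":"array","items":{"type":"array","items":{"type":"number"}}},"claw":{"type":"number"},"grip_force":{"type":"number"}},"required":["delta_pos","rot"]}

```bash
ls; mkdir -p pics; python3 - <<'E'
from rig import r
import cv2,numpy as np
np.set_printoptions(precision=3,suppress=True)
s=r.sense();print(s);print(r.tips_ahead)
for c in("scene","top"):
    f=r.grab_frame(c);cv2.imwrite(f"pics/{c}0.png",f)
    i=r.camera_info(c);print(c,i)
    for t in("chest","stay_lower","stay_bar","lid","lid_front","beaker","dish","tipbox"):
        print(t,[(np.round(d["box"]),round(d["p"],2)) for d in r.recognise(t,c)[:2]])
print(r.camera_info("wrist"))
E
```

```text
pics
{'clock': 0.0, 'qpos': array([ 1.146,  0.354,  1.634, -0.   ,  1.155, -0.002]), 'qvel': array([-0.001,  0.002,  0.001,  0.001, -0.001, -0.001]), 'joint_efforts': array([  0.   , -60.526, -34.207,  -0.   ,   0.009,   0.   ]), 'eef_pos': array([256.259, 569.551, 255.541]), 'tcp_rot': array([-3.14 ,  0.   ,  2.719]), 'contact_force': array([ 0.582, -0.057, -0.352]), 'wrist_torque': array([-0.038,  0.031, -0.032]), 'grasp_force': 0.0, 'opening': 1.0049560050608515}
25.0
scene {'fx': 473.46242396579277, 'fy': 473.46242396579277, 'cx': 311.44154118655865, 'cy': 199.34004730514752, 'pose': array([[  -0.225,    0.61 ,   -0.76 , 1549.746],
       [   0.974,    0.127,   -0.186,  313.12 ],
       [  -0.017,   -0.782,   -0.623,  990.106],
       [   0.   ,    0.   ,    0.   ,    1.   ]])}
chest []
stay_lower [(array([244., 220., 281., 234.]), 0.61)]
stay_bar [(array([242., 218., 283., 232.]), 0.76), (array([392., 224., 416., 260.]), 0.74)]
lid [(array([274., 167., 386., 253.]), 0.55)]
lid_front [(array([273., 171., 382., 250.]), 0.81)]
beaker [(array([392., 224., 418., 260.]), 0.58)]
dish [
[... 534 characters left out ...]
tay_lower [(array([348., 181., 377., 196.]), 0.49)]
stay_bar [(array([348., 175., 380., 193.]), 0.74)]
lid [(array([255., 163., 351., 195.]), 0.69)]
lid_front [(array([253., 164., 346., 191.]), 0.98)]
beaker [(array([229., 207., 254., 231.]), 0.63)]
dish [(array([388., 172., 414., 199.]), 0.83)]
tipbox [(array([191., 229., 221., 263.]), 0.93), (array([346., 171., 380., 197.]), 0.71)]
{'fx': 309.70691628693146, 'fy': 309.70691628693146, 'cx': 318.4629723199255, 'cy': 201.22675529910057, 'hand_eye': array([[   0.002,   -0.951,   -0.309,   78.421],
       [   1.   ,    0.002,   -0.001,    1.144],
       [   0.001,   -0.309,    0.951, -117.814],
       [   0.   ,    0.   ,    0.   ,    1.   ]])}
```

```bash
python3 - <<'E'
import cv2
a=cv2.imread("pics/scene0.png")[150:290,180:480]; b=cv2.imread("pics/top0.png")[140:280,170:430]
cv2.imwrite("pics/s0c.png",cv2.resize(a,None,fx=2.66,fy=2.66,interpolation=cv2.INTER_CUBIC))
cv2.imwrite("pics/t0c.png",cv2.resize(b,None,fx=3,fy=3,interpolation=cv2.INTER_CUBIC))
E
```

```text
(no output)
```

View pics/s0c.png

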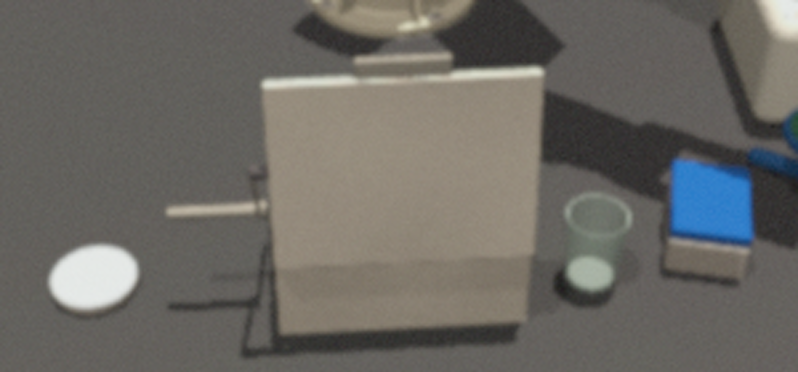

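View pics/t0c.png

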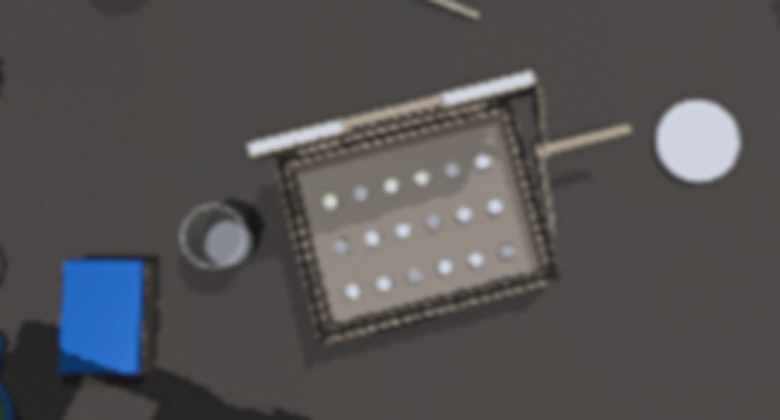

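The scene view shows the lid's back, with the bar sticking out left at crop (167–262, 210). The top view shows the chest yawed about 15°, with the bar at crop (541,150)–(630,128) and the dish just beyond the bar's free end. I'll fit the chest pose to these points and triangulate the bar.

```bash
cat > h.py <<'E'
from rig import r
import cv2,numpy as np
from scipy.optimize import least_squares
from scipy.spatial.transform import Rotation as R
np.set_printoptions(precision=2,suppress=True)
def proj(c,P):
    i=r.camera_info(c);T=np.linalg.inv(i["pose"]);p=np.atleast_2d(P)@T[:3,:3].T+T[:3,3]
    return np.c_[i["fx"]*p[:,0]/p[:,2]+i["cx"],i["fy"]*p[:,1]/p[:,2]+i["cy"]]
def ray(c,uv):
    i=r.camera_info(c);d=np.array([(uv[0]-i["cx"])/i["fx"],(uv[1]-i["cy"])/i["fy"],1]);return i["pose"][:3,3],i["pose"][:3,:3]@d
def tri(a,b):
    return least_squares(lambda P:np.r_[proj("top",P)[0]-a,proj("scene",P)[0]-b],[600,100,100]).x
def w(pose,P):
    x,y,t=pose[:3];P=np.atleast_2d(P).astype(float);c,s=np.cos(t),np.sin(t)
    return np.c_[x+c*P[:,0]-s*P[:,1],y+s*P[:,0]+c*P[:,1],P[:,2]]
E
python3 - <<'E'
from h import *
t=lambda u,v:(u/3+170,v/3+140)
s=lambda u,v:(u/2.66+180,v/2.66+150)
b1=tri(t(630,128),s(167,211));b2=tri(t(541,150),s(262,208));print("bar free,inner",b1,b2,np.linalg.norm(b1-b2))
obs=[("top",(-100,130,104),t(322,341)),("top",(-100,-130,104),t(553,278)),
("top",(64,130,306),t(248,146)),("top",(64,-130,306),t(532,74)) ,
("top",(33,-237,117),t(630,128)),("top",(33,-147,117),t(541,150)),
("scene",(33,-237,117),s(167,211)),("scene",(33,-149,117),s(262,208)),
("scene",(76,-130,308),s(264,90)),("scene",(76,130,308),s(542,76)),
("scene",(64,-130,306),s(263,82)),("scene",(64,130,306),s(543,68))]
f=lambda p:np.array([proj(c,w(p,P))[0]-uv for c,P,uv in obs])
q=least_squares(lambda p:f(p).ravel(),[600,80,.25],loss="soft_l1",x_scale=[100,100,.1]);print(q.x);print(f(q.x))
p=q.x
print("stay_bar",w(p,[33,-208,117]),"front",w(p,[-85,0,116]),"hinge",w(p,[100,0,104]))
for n in("dish","beaker"):
    o,d=ray("top",np.array(r.recognise(n,"top")[0]["box"]).reshape(2,2).mean(0)) if 0 else ray("top",dict(dish=t(698,141),beaker=t(218,236))[n])
    P=o+d*((15 if n=="dish" else 60)-o[2])/d[2];c,s_=np.cos(p[2]),np.sin(p[2]);e=P[:2]-p[:2]
    print(n,P,"chest",c*e[0]+s_*e[1],-s_*e[0]+c*e[1])
E
```

```text
bar free,inner [ 651.71 -105.13  115.45] [626.12 -11.01 114.59] 97.54185285319956
[560.3  120.07   0.26]
[[-3.69 -1.89]
 [ 0.92 -0.94]
 [-1.01  0.73]
 [ 0.17  2.07]
 [-1.97 -0.46]
 [-0.02 -1.16]
 [ 0.87  0.12]
 [-2.83  0.13]
 [-1.24 -2.36]
 [ 0.85 -0.67]
 [-0.71 -1.59]
 [-0.34  0.13]]
stay_bar [[645.77 -72.41 117.  ]] front [[478.17  98.17 116.  ]] hinge [[656.92 145.83 104.  ]]
dish [ 658.86 -200.72   15.  ] chest 12.58657577954807 -335.3492417969799
beaker [534.62 328.25  60.  ] chest 28.823056532772245 207.77192473848368
```

```bash
cat >> h.py <<'E'
YAW=0.26
def tool(tau,yaw=YAW):
    # tool x = chest -y, z = down tilted back towards robot by tau
    ex=np.array([np.cos(yaw),np.sin(yaw),0]);ey=np.array([-ex[1],ex[0],0])
    z=-np.sin(tau)*ex-np.cos(tau)*np.array([0,0,1.]);x=-ey
    return np.c_[x,np.cross(z,x),z]
def delta(P,Rt,s=None,cur=None):
    if cur is None:
        s=r.sense();cur=(s["eef_pos"],R.from_euler("xyz",s["tcp_rot"]).as_matrix())
    d=cur[1].T@(np.array(P)-cur[0])/1000;v=R.from_matrix(cur[1].T@Rt).as_rotvec(degrees=True)
    print("d",np.round(d,4),"rot",np.round(v,1),"rows",np.linalg.norm(d)/.0625,np.linalg.norm(v)/10.7)
    return P,Rt
E
python3 - <<'E'
from h import *
down=lambda yaw:tool(0,yaw+np.pi/2)
a=delta([380,380,430],down(1.45))
b=delta([520,80,430],down(.2),cur=a)
Rt=tool(.6);G=np.array([644,-74,116])
c=delta(G-156*Rt[:,2],Rt,cur=b)
E
```

```text
d [-0.19 -0.12 -0.17] rot [ 0.  -0.  72.7] rows 4.56870337738103 6.794024107865123
d [-0.28  0.18  0.  ] rot [ 0.   0.  71.6] rows 5.296942514318991 6.6934321861077475
d [0.18 0.17 0.19] rot [-27.5 -25.9  83.7] rows 4.939405527983418 8.585837249426033
```

carry_out --delta_pos '[[-0.19,-0.12,-0.17],[-0.19,-0.12,-0.17],[-0.19,-0.12,-0.17],[-0.19,-0.12,-0.17],[-0.19,-0.12,-0.17],[-0.19,-0.12,-0.17],[-0.19,-0.12,-0.17]]' --rot '[[0,0,10.4],[0,0,20.8],[0,0,31],[0,0,41.5],[0,0,52],[0,0,62],[0,0,72.5]]'

```text
clock: 1.78
eef_pos: [380.8, 382.1, 426.8]
tcp_rot: [3.141, -0.001, 1.446]
contact_force: [-0.1, -0.1, -0.5]
opening: 0.997
grasp_force: 0.0
```

carry_out --delta_pos '[[-0.28,0.18,0],[-0.28,0.18,0],[-0.28,0.18,0],[-0.28,0.18,0],[-0.28,0.18,0],[-0.28,0.18,0],[-0.28,0.18,0]]' --rot '[[0,0,10.4],[0,0,20.8],[0,0,31],[0,0,41.5],[0,0,52],[0,0,62],[0,0,72]]'

```text
clock: 2.65
eef_pos: [527.0, 81.6, 426.1]
tcp_rot: [3.141, 0.0, 0.188]
contact_force: [-0.2, -0.0, -0.7]
opening: 0.998
grasp_force: 0.0
```

```bash
python3 - <<'E'
from h import *
np.set_printoptions(precision=3,suppress=True)
s=r.sense();print(s["clock"],s["qpos"],s["eef_pos"],s["tcp_rot"],s["contact_force"])
Rt=tool(.6);G=np.array([644,-74,116])
delta(G-156*Rt[:,2],Rt)
E
```

```text
2.65 [ 0.151  0.087  1.601 -0.     1.453  1.534] [527.046  81.556 426.146] [3.141 0.    0.188] [-0.211 -0.004 -0.653]
d [0.174 0.168 0.181] rot [-27.6 -25.7  83.1] rows 4.837303805750278 8.527323831476064
```

carry_out --delta_pos '[[0.174,0.168,0],[0.174,0.168,0],[0.174,0.168,0],[0.174,0.168,0],[0.174,0.168,0.045],[0.174,0.168,0.09],[0.174,0.168,0.135],[0.174,0.168,0.181]]' --rot '[[-3,-3,9.5],[-6.5,-6,19.5],[-10,-9.2,29.5],[-13,-12.3,40],[-16.5,-15.3,50],[-20,-18.5,60],[-23,-21.6,70],[-26,-24.3,79]]'

```text
clock: 3.65
eef_pos: [730.0, -47.0, 243.7]
tcp_rot: [2.575, 0.025, -1.218]
contact_force: [0.3, 0.6, -0.1]
opening: 0.995
grasp_force: 0.0
```

```bash
cat >> h.py <<'E'
def wray(px,s):
    i=r.camera_info("wrist");u=(np.array(px)-[i["cx"],i["cy"]])/i["fx"];th=np.linalg.norm(u);d=np.r_[np.sin(th)*u/th,np.cos(th)]
    H=i["hand_eye"];Rt=R.from_euler("xyz",s["tcp_rot"]).as_matrix()
    return s["eef_pos"]+Rt@H[:3,3],Rt@H[:3,:3]@d
def wproj(P,s):
    i=r.camera_info("wrist");H=i["hand_eye"];Rt=R.from_euler("xyz",s["tcp_rot"]).as_matrix()
    p=H[:3,:3].T@(Rt.T@(np.array(P)-s["eef_pos"])-H[:3,3]);th=np.arctan2(np.hypot(p[0],p[1]),p[2]);n=np.hypot(p[0],p[1])
    return np.array([i["cx"],i["cy"]])+i["fx"]*th*p[:2]/n
E
python3 - <<'E'
from h import *
import json
s=r.sense();f=r.grab_frame("wrist");cv2.imwrite("pics/w1.png",f)
print(s["clock"],s["qpos"],s["eef_pos"],s["tcp_rot"],s["contact_force"])
json.dump({k:np.array(s[k]).tolist() for k in("eef_pos","tcp_rot")},open("s1.json","w"))
for t in("stay_bar","stay_lower","lid","chest","dish"):
    print(t,[(np.round(d["box"]),round(d["p"],2)) for d in r.recognise(t,"wrist")[:2]])
p=[560.3,120.07,.26]
for P in([33,-237,117],[33,-208,117],[33,-149,117],[-100,-130,104]):print(P,wproj(w(p,P)[0],s))
E
```

```text
3.65 [ 0.    0.84  0.95 -0.17  1.9   2.78] [730.02 -46.97 243.71] [ 2.57  0.03 -1.22] [ 0.32  0.62 -0.14]
stay_bar [(array([312., 160., 342., 324.]), 0.58)]
stay_lower [(array([312., 159., 343., 329.]), 0.6)]
lid [(array([246., 278., 342., 360.]), 0.78)]
chest [(array([220., 160., 401., 360.]), 0.92)]
dish [(array([260.,  30., 334., 107.]), 0.84)]
[33, -237, 117] [329.05 162.8 ]
[33, -208, 117] [325.87 193.86]
[33, -149, 117] [319.83 251.81]
[-100, -130, 104] [399.   242.93]
```

View pics/w1.png

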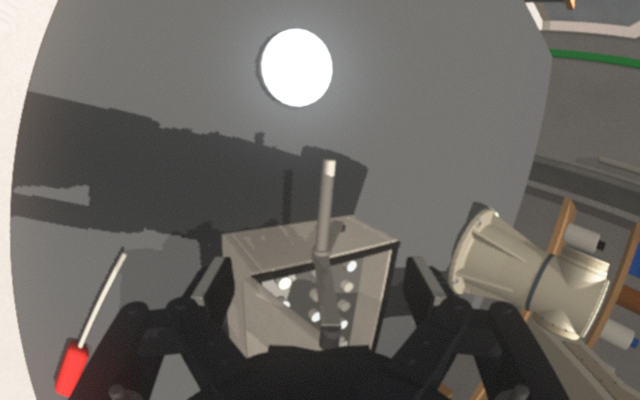

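The wrist view shows the bar from its free end at (329,160) to the knee at (321,252). The chest corner is at (398,242), and all three are within about 3 px of the fit. I'll refit using these wrist points and work out the approach.

```bash
python3 - <<'E'
from h import *
import json
np.set_printoptions(precision=4,suppress=True)
s1=json.load(open("s1.json"))
f=cv2.imread("pics/w1.png");g=cv2.cvtColor(f,cv2.COLOR_BGR2GRAY)
for v in(170,180,195,210,225):print(v,g[v,312:342])
t=lambda u,v:(u/3+170,v/3+140);sc=lambda u,v:(u/2.66+180,v/2.66+150)
wo=[((33,-237,117),(329,160)),((33,-149,117),(321.5,252)),((-100,-130,104),(398,242)),((100,-130,104),(223,236))]
o=[("top",(33,-237,117),t(630,128)),("scene",(33,-237,117),sc(167,211)),("top",(-100,-130,104),t(553,278)),("top",(-100,130,104),t(322,341)),("scene",(76,130,308),sc(542,76))]
def res(p):
    W=lambda P:w(p,P)[0]+[0,0,p[3]]
    return np.r_[[wproj(W(P),s1)-uv for P,uv in wo],[(proj(c,W(P))[0]-uv) for c,P,uv in o]]
q=least_squares(lambda p:res(p).ravel(),[560,120,.26,0],x_scale=[100,100,.1,10],loss="soft_l1");print(q.x);print(res(q.x))
p=q.x;json.dump(list(p),open("pose.json","w"))
G=w(p,[33,-208,117])[0];print("G",G,"front",w(p,[-85,0,116]))
Rt=tool(.6,p[2]);delta(G-60*Rt[:,2],Rt)
E
```

```text
170 [ 71  70  71  71  72  70  68  71  76  84  97 117 141 164 189 210 225 236
 242 240 237 228 190 124  73  69  72  71  71  74]
180 [ 67  69  67  68  69  70  70  71  72  93 103 116 126 133 136 141 144 143
 140 133 122 103  86  72  69  72  70  67  73  70]
195 [ 67  71  65  68  64  68  67  78  94 108 118 127 134 138 143 142 141 136
 131 115  98  78  71  67  68  66  68  69  68  67]
210 [ 71  68  67  66  72  73  81  96 114 123 129 134 139 139 143 138 136 125
 110  88  72  66  69  62  69  71  70  65  67  66]
225 [132 134 125 122 110 102 107 116 127 132 137 142 143 142 137 129 122 109
 102  96  98  94  95  97  94  96  94  97  99  93]
[560.8555 118.3426   0.2526  -2.3774]
[[ 0.2919  0.0821]
 [-1.9225 -3.2014]
 [ 0.3002 -0.6174]
 [27.6768 35.3134]
 [-1.3081  0.0757]
 [ 0.2646  0.3502]
 [ 1.232  -0.6714]
 [-3.3691 -2.3193]
 [-0.1429  0.4214]]
G [644.7898 -74.8103 117.    ] front [[478.5526  97.1002 116.    ]]
d [0.0013 0.0044 0.0995] rot [-2.2 -2.1  6. ] rows 1.5931366967439806 0.6309173605836998
```

carry_out --delta_pos '[[0.001,0.004,0.04],[0.001,0.004,0.08],[0.001,0.004,0.1],[0.001,0.004,0.1]]' --rot '[[-2.2,-2.1,6],[-2.2,-2.1,6],[-2.2,-2.1,6],[-2.2,-2.1,6]]'

```text
clock: 4.45
eef_pos: [676.2, -66.2, 165.1]
tcp_rot: [2.539, -0.0, -1.319]
contact_force: [0.2, 0.1, 1.4]
opening: 1.004
grasp_force: 0.0
```

```bash
python3 - <<'E'
from h import *
import json
np.set_printoptions(precision=4,suppress=True)
p=json.load(open("pose.json"));G=w(p,[33,-208,117])[0]+[0,0,-1.5]
s=r.sense();f=r.grab_frame("wrist");cv2.imwrite("pics/w2.png",f[100:,150:500])
print(s["eef_pos"],s["contact_force"],r.recognise("stay_bar","wrist")[:1])
for P in([33,-237,115.5],[33,-208,115.5],[33,-149,115.5]):print(wproj(w(p,P)[0],s))
Rt=tool(.6,p[2]);delta(G-6*Rt[:,2],Rt)
E
```

```text
[676.2278 -66.1818 165.1111] [0.196  0.0731 1.4245] [{'box': [305.8, 189.2, 344.6, 348.4], 'p': 0.63}]
[317.6672 188.354 ]
[317.6893 232.9881]
[317.7513 308.0292]
d [ 0.0004 -0.0004  0.0549] rot [ 0.  -0.  -0.1] rows 0.8790395263135179 0.008798688850355708
```

View pics/w2.png

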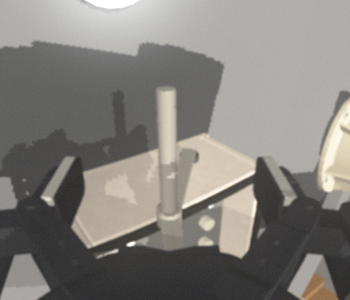

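The bar lies between the fingers, from its free end at full-frame (316,188) along about column 318, as predicted. I'll advance.

carry_out --delta_pos '[[0,0,0.02],[0,0,0.04],[0,0,0.055],[0,0,0.055]]' --rot '[[0,0,0],[0,0,0],[0,0,0],[0,0,0]]'

```text
clock: 5.05
eef_pos: [645.9, -73.8, 118.0]
tcp_rot: [2.537, -0.0, -1.32]
contact_force: [-0.3, 0.5, -1.0]
opening: 0.997
grasp_force: 0.0
```

carry_out --delta_pos '[[0,0,0],[0,0,0],[0,0,0],[0,0,0],[0,0,0]]' --rot '[[0,0,0],[0,0,0],[0,0,0],[0,0,0],[0,0,0]]' --claw 0.018 --grip_force 20

```text
clock: 5.68
eef_pos: [645.9, -73.8, 117.8]
tcp_rot: [2.537, -0.0, -1.321]
contact_force: [0.6, 0.5, 0.4]
opening: 0.215
grasp_force: 0.0
```

carry_out --delta_pos '[[0,0,0],[0,0,0],[0,0,0]]' --rot '[[0,0,0],[0,0,0],[0,0,0]]' --claw 0.014

```text
clock: 6.05
eef_pos: [645.9, -73.8, 117.7]
tcp_rot: [2.537, -0.0, -1.321]
contact_force: [0.2, 0.2, 0.1]
opening: 0.163
grasp_force: 0.0
```

```bash
python3 - <<'E'
from h import *
np.set_printoptions(precision=4,suppress=True)
Rt=tool(.6,0);a0=np.arctan2(77,78)
for t in(3,6,10,15,20,25,30,35,40,45,50):
    a=a0+t/109.6;d=109.6*np.array([np.cos(a)-np.cos(a0),0,np.sin(a)-np.sin(a0)]);print(t,Rt.T@d/1000)
E
```

```text
3 [ 0.      0.003  -0.0005]
6 [ 0.      0.0059 -0.001 ]
10 [ 0.      0.0099 -0.0015]
15 [ 0.      0.0149 -0.0018]
20 [ 0.      0.0199 -0.002 ]
25 [ 0.      0.0249 -0.0019]
30 [ 0.      0.0299 -0.0016]
35 [ 0.      0.0348 -0.0011]
40 [ 0.      0.0398 -0.0004]
45 [0.     0.0447 0.0006]
50 [0.     0.0495 0.0018]
```

carry_out --delta_pos '[[0,0.002,0],[0,0.004,-0.001],[0,0.006,-0.001],[0,0.008,-0.001]]' --rot '[[0,0,0],[0,0,0],[0,0,0],[0,0,0]]'

```text
clock: 6.55
eef_pos: [640.4, -75.3, 123.4]
tcp_rot: [2.538, -0.0, -1.321]
contact_force: [3.4, 1.2, -0.2]
opening: 0.166
grasp_force: 1.6
```

carry_out --delta_pos '[[0,0.003,0],[0,0.006,0],[0,0.009,0],[0,0.012,-0.0005],[0,0.015,-0.0005],[0,0.018,0]]' --rot '[[0,0,0],[0,0,0],[0,0,0],[0,0,0],[0,0,0],[0,0,0]]'

```text
clock: 7.3
eef_pos: [625.9, -79.0, 133.5]
tcp_rot: [2.538, -0.0, -1.321]
contact_force: [3.2, -0.6, 0.8]
opening: 0.159
grasp_force: 1.3
```

carry_out --delta_pos '[[0,0.003,0],[0,0.006,0.0005],[0,0.009,0.001],[0,0.012,0.0015],[0,0.015,0.002],[0,0.018,0.0025],[0,0.021,0.003],[0,0.021,0.003]]' --rot '[[0,0,0],[0,0,0],[0,0,0],[0,0,0],[0,0,0],[0,0,0],[0,0,0],[0,0,0]]'

```text
clock: 8.3
eef_pos: [607.0, -83.8, 143.0]
tcp_rot: [2.536, -0.0, -1.321]
contact_force: [2.7, -0.1, -0.8]
opening: 0.164
grasp_force: 1.0
```

```bash
python3 - <<'E'
from h import *
s=r.sense();print(s["eef_pos"],s["contact_force"])
f=r.grab_frame("wrist");g=r.grab_frame("scene");
cv2.imwrite("pics/w3.png",np.vstack([f[100:,150:500],cv2.resize(g[150:290,180:480],(350,163))]))
E
```

```text
[606.96 -83.81 142.96] [ 2.67 -0.12 -0.84]
```

View pics/w3.png

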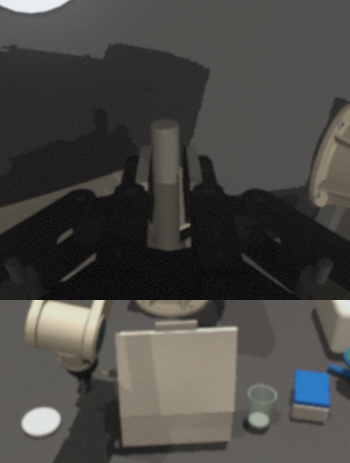

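Both fingers straddle the bar and the lid is still fully up. Bar travel is about 46 mm, past centre. Next I'll let go, back out along the tool axis, and plan the lid push.

carry_out --delta_pos '[[0,0,0],[0,0,0],[0,0,0]]' --rot '[[0,0,0],[0,0,0],[0,0,0]]' --claw 0.045

```text
clock: 8.78
eef_pos: [607.1, -83.7, 142.7]
tcp_rot: [2.536, 0.0, -1.321]
contact_force: [-0.9, 1.2, -0.4]
opening: 0.528
grasp_force: 0.0
```

carry_out --delta_pos '[[0,0,-0.025],[0,0,-0.06],[0,0,-0.1],[0,0,-0.15],[0,0,-0.2],[0,0,-0.25],[0,0,-0.25]]' --rot '[[0,0,0],[0,0,0],[0,0,0],[0,0,0],[0,0,0],[0,0,0],[0,0,0]]'

```text
clock: 9.65
eef_pos: [747.0, -47.8, 351.6]
tcp_rot: [2.542, -0.002, -1.32]
contact_force: [-0.0, -0.0, -0.3]
opening: 0.526
grasp_force: 0.0
```

```bash
cat >> h.py <<'E'
import json
def lidtip(phi,off,k=.65,rad=185,h=14):
    "TCP pose with the fingertips 'off' mm off the lid's outer face at lid angle phi"
    p=json.load(open("pose.json"));al=np.radians(80)-phi;tau=k*al
    u=np.array([-np.cos(al),0,np.sin(al)]);n=np.array([np.sin(al),0,np.cos(al)])
    T=np.array([100,0,104])+rad*u+(12+h*abs(np.sin(al-tau))+off)*n
    Rt=tool(tau,p[2]);return w(p,T)[0]-25*Rt[:,2],Rt
E
python3 - <<'E'
from h import *
np.set_printoptions(precision=4,suppress=True)
s=r.sense();print(s["clock"],s["qpos"],s["eef_pos"],s["contact_force"])
r.grab_frame("top");r.grab_frame("scene")
for c in("top","scene"):print(c,r.recognise("stay_bar",c)[:1],r.recognise("lid",c)[:1])
a=delta(*lidtip(0,60));print(a[0]);delta(*lidtip(0,10),cur=a)
E
```

```text
9.65 [-0.0048  0.8474  0.7184 -0.173   2.1524  2.8344] [746.9657 -47.8069 351.6391] [-0.0152 -0.0461 -0.3464]
top [] [{'box': [254.2, 169.2, 331.3, 198.2], 'p': 0.75}]
scene [{'box': [242.2, 208.3, 275.1, 215.1], 'p': 0.61}] [{'box': [276.4, 166.9, 381.0, 251.9], 'p': 0.63}]
d [-0.2076 -0.0417  0.0101] rot [-17.2   0.1  -0.1] rows 3.39264924600408 1.6073017300224384
[720.5755 159.5664 315.225 ]
d [0.     0.0235 0.0441] rot [0. 0. 0.] rows 0.8000000000000003 0.0
```

carry_out --delta_pos '[[0,0,-0.02],[0,0,-0.04],[0,0,-0.04],[0,0,-0.04],[0,0,-0.04],[0,0,-0.04],[0,0,-0.04],[0,0,-0.04]]' --rot '[[0,0,-10.5],[0,0,-21],[0,0,-31.5],[0,0,-42],[0,0,-52.5],[0,0,-63],[0,0,-73.5],[0,0,-84]]' --claw 0

```text
clock: 10.95
eef_pos: [766.7, -43.0, 380.7]
tcp_rot: [3.074, 0.603, 0.13]
contact_force: [-1.3, -0.3, 0.0]
opening: -0.001
grasp_force: 0.0
```

carry_out --delta_pos '[[0,0,0],[0,0,0],[0,0,0],[0,0,0],[0,0,0],[0,0,0],[0,0,0],[0,0,0]]' --rot '[[0,0,-10.5],[0,0,-21],[0,0,-31.5],[0,0,-42],[0,0,-52.5],[0,0,-63],[0,0,-73.5],[0,0,-84]]'

```text
clock: 11.95
eef_pos: [766.7, -43.0, 380.7]
tcp_rot: [-2.545, 0.115, 1.653]
contact_force: [0.9, 0.3, -0.8]
opening: -0.0
grasp_force: 0.0
```

```bash
sed -i 's/Rt=tool(tau,p\[2\]);return/Rt=tool(tau,p[2])@np.diag([-1,-1,1.]);return/' h.py; python3 - <<'E'
from h import *
np.set_printoptions(precision=4,suppress=True)
s=r.sense();print(s["clock"],s["qpos"],s["eef_pos"],s["contact_force"])
a=delta(*lidtip(0,60));print(a[0]);delta(*lidtip(0,10),cur=a)
E
```

```text
11.95 [ 0.0002  0.8984  0.5669 -0.1832  2.2598 -0.1205] [766.6928 -43.0281 380.7085] [ 0.9277  0.3186 -0.7681]
d [ 0.2119 -0.001   0.0508] rot [ 17.2  -1.9 -11.7] rows 3.4856292947159933 1.9493973563521358
[720.5755 159.5664 315.225 ]
d [-0.     -0.0235  0.0441] rot [0. 0. 0.] rows 0.8000000000000003 0.0
```

carry_out --delta_pos '[[0.05,0,0],[0.1,0,0],[0.15,0,0],[0.2,0,0.01],[0.212,-0.001,0.03],[0.212,-0.001,0.051],[0.212,-0.001,0.051]]' --rot '[[3,-0.5,-3],[6,-1,-6],[10,-1,-9],[14,-1.5,-11.7],[17.2,-1.9,-11.7],[17.2,-1.9,-11.7],[17.2,-1.9,-11.7]]'

```text
clock: 12.82
eef_pos: [721.0, 159.8, 313.2]
tcp_rot: [-2.231, 0.004, 1.82]
contact_force: [0.0, 0.2, 0.5]
opening: 0.001
grasp_force: 0.0
```

```bash
python3 - <<'E'
from h import *
np.set_printoptions(precision=4,suppress=True)
s=r.sense();print(s["clock"],s["qpos"],s["eef_pos"],s["contact_force"])
f=r.grab_frame("scene");g=r.grab_frame("wrist");cv2.imwrite("pics/p4.png",np.vstack([cv2.resize(f[100:300,160:480],(480,300)),cv2.resize(g,(480,300))]))
a=delta(*lidtip(0,10));delta(*lidtip(0,-5),cur=a)
E
```

```text
12.825 [ 0.2251  1.0605  0.5204 -0.0338  2.4712 -0.038 ] [721.0078 159.7786 313.2431] [0.0342 0.2265 0.5489]
d [ 0.0002 -0.0239  0.0457] rot [ 0.1 -0.1 -0.3] rows 0.8248135195566124 0.03281830693552964
d [-0.     -0.007   0.0132] rot [0. 0. 0.] rows 0.23999999999999938 0.0
```

View pics/p4.png

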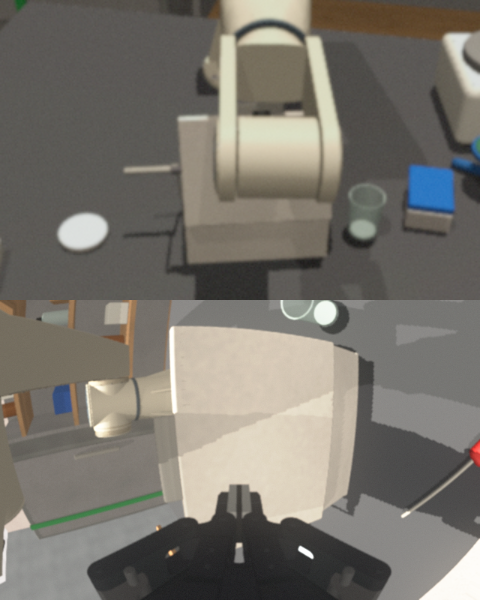

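The wrist view shows the closed fingers standing off the lid's outer face near its front part, with the front edge at about column 172 of the panel. The scene view shows the forearm well above the lid and the beaker, dish and box untouched. Now I'll approach to contact.

carry_out --delta_pos '[[0,-0.012,0.023],[0,-0.024,0.046],[0,-0.024,0.046],[0,-0.0255,0.049],[0,-0.027,0.052],[0,-0.027,0.052]]' --rot '[[0,0,-0.3],[0,0,-0.3],[0,0,-0.3],[0,0,-0.3],[0,0,-0.3],[0,0,-0.3]]'

```text
clock: 13.68
eef_pos: [666.5, 145.7, 303.9]
tcp_rot: [-2.235, -0.0, 1.823]
contact_force: [-0.1, 0.2, 1.2]
opening: -0.003
grasp_force: 0.0
```

carry_out --delta_pos '[[0,-0.001,0.0018],[0,-0.002,0.0036],[0,-0.002,0.0036]]' --rot '[[0,0,0],[0,0,0],[0,0,0]]'

```text
clock: 14.05
eef_pos: [662.2, 144.7, 303.4]
tcp_rot: [-2.235, -0.0, 1.823]
contact_force: [-0.4, -0.2, -0.1]
opening: -0.001
grasp_force: 0.0
```

carry_out --delta_pos '[[0,-0.001,0.0018],[0,-0.001,0.0018]]' --rot '[[0,0,0],[0,0,0]]'

```text
clock: 14.3
eef_pos: [660.2, 144.1, 303.1]
tcp_rot: [-2.235, -0.0, 1.823]
contact_force: [-0.0, -0.3, -0.2]
opening: 0.006
grasp_force: 0.0
```

carry_out --delta_pos '[[0,-0.001,0.0018],[0,-0.001,0.0018]]' --rot '[[0,0,0],[0,0,0]]'

```text
clock: 14.55
eef_pos: [658.2, 143.6, 302.8]
tcp_rot: [-2.235, -0.0, 1.823]
contact_force: [0.3, -0.4, -0.5]
opening: -0.001
grasp_force: 0.0
```

carry_out --delta_pos '[[0,-0.001,0.0018],[0,-0.001,0.0018]]' --rot '[[0,0,0],[0,0,0]]'

```text
clock: 14.8
eef_pos: [656.2, 143.1, 302.5]
tcp_rot: [-2.235, -0.0, 1.823]
contact_force: [1.0, 0.6, -0.1]
opening: 0.002
grasp_force: 0.0
```

```bash
cat >> h.py <<'E'
def arc(phi0,dphi,n=8,h=2,press=0):
    "rows along the lid's arc; press = mm commanded into the lid beyond the present offset"
    s=r.sense();c=(s["eef_pos"],R.from_euler("xyz",s["tcp_rot"]).as_matrix())
    P0,R0=lidtip(phi0,0,h=h)
    p=json.load(open("pose.json"));al=np.radians(80)-phi0
    L=R.from_euler("z",p[2]).as_matrix();e=L.T@(c[0]-P0)
    off=e@[np.sin(al),0,np.cos(al)];sl=e@[-np.cos(al),0,np.sin(al)];print(s["clock"],"F",s["contact_force"],"off",off,"slide",sl,"y",e[1])
    D=[];V=[]
    for k in range(1,n+1):
        P,Rt=lidtip(phi0+dphi*k,off-press,h=h)
        D.append(np.round(c[1].T@(P-c[0])/1000,4).tolist());V.append(np.round(R.from_matrix(c[1].T@Rt).as_rotvec(degrees=True),1).tolist())
    print(D);print(V)
E
python3 -c "
from h import *
arc(0,.018)"
```

```text
14.8 F [ 0.97  0.58 -0.1 ] off -1.975697201796364 slide -0.9878149533732387 y 0.17181932632319555
[[-0.0002, -0.0029, 0.0024], [-0.0002, -0.0048, 0.0053], [-0.0002, -0.0068, 0.0083], [-0.0002, -0.0086, 0.0112], [-0.0002, -0.0104, 0.0142], [-0.0002, -0.0122, 0.0173], [-0.0002, -0.0138, 0.0203], [-0.0002, -0.0155, 0.0234]]
[[-0.6, -0.0, -0.0], [-1.3, -0.0, -0.0], [-1.9, -0.0, -0.0], [-2.6, -0.0, -0.0], [-3.3, -0.0, -0.0], [-4.0, -0.0, -0.0], [-4.6, -0.0, -0.0], [-5.3, -0.0, -0.0]]
```

carry_out --delta_pos '[[0,-0.0025,0.0025],[0,-0.0045,0.0053],[0,-0.0065,0.0083],[0,-0.0085,0.0112],[0,-0.0103,0.0142],[0,-0.0121,0.0173],[0,-0.0138,0.0203],[0,-0.0155,0.0234]]' --rot '[[-0.6,0,0],[-1.3,0,0],[-1.9,0,0],[-2.6,0,0],[-3.3,0,0],[-4,0,0],[-4.6,0,0],[-5.3,0,0]]'

```text
clock: 15.8
eef_pos: [629.0, 135.9, 300.3]
tcp_rot: [-2.328, 0.0, 1.822]
contact_force: [3.4, -1.2, 3.2]
opening: -0.0
grasp_force: 1.8
```

```bash
python3 -c "
from h import *
arc(.144,.02)"
```

```text
15.8 F [ 3.4  -1.17  3.24] off -2.1075424927523776 slide 0.07435524244116996 y -0.011171713050274923
[[0.0, -0.002, 0.0033], [0.0, -0.004, 0.0066], [0.0, -0.0059, 0.01], [-0.0, -0.0078, 0.0134], [-0.0, -0.0096, 0.0168], [-0.0, -0.0113, 0.0203], [-0.0, -0.013, 0.0238], [-0.0, -0.0146, 0.0273]]
[[-0.7, -0.0, -0.0], [-1.5, -0.0, -0.0], [-2.2, -0.0, -0.0], [-2.9, -0.0, -0.0], [-3.7, -0.0, -0.0], [-4.4, -0.0, -0.0], [-5.2, -0.0, -0.0], [-5.9, -0.0, -0.0]]
```

carry_out --delta_pos '[[0,-0.002,0.0033],[0,-0.004,0.0066],[0,-0.0059,0.01],[0,-0.0078,0.0134],[0,-0.0096,0.0168],[0,-0.0113,0.0203],[0,-0.013,0.0238],[0,-0.0146,0.0273]]' --rot '[[-0.7,0,0],[-1.5,0,0],[-2.2,0,0],[-2.9,0,0],[-3.7,0,0],[-4.4,0,0],[-5.2,0,0],[-5.9,0,0]]'

```text
clock: 16.8
eef_pos: [600.1, 128.7, 292.0]
tcp_rot: [-2.431, -0.0, 1.823]
contact_force: [2.0, -0.9, 2.2]
opening: -0.0
grasp_force: 1.4
```

```bash
python3 -c "
from h import *
arc(.304,.022)"
```

```text
16.8 F [ 2.01 -0.88  2.25] off -2.1607661241468663 slide -0.05705996846790055 y 0.19237287313370877
[[-0.0002, -0.0021, 0.0037], [-0.0002, -0.0041, 0.0075], [-0.0002, -0.006, 0.0113], [-0.0002, -0.0078, 0.0151], [-0.0002, -0.0095, 0.019], [-0.0002, -0.0111, 0.0229], [-0.0002, -0.0127, 0.0269], [-0.0002, -0.0141, 0.0308]]
[[-0.8, -0.0, -0.0], [-1.6, -0.0, -0.0], [-2.5, -0.0, -0.0], [-3.3, -0.0, -0.0], [-4.1, -0.0, -0.0], [-4.9, -0.0, -0.0], [-5.7, -0.0, -0.0], [-6.6, -0.0, -0.0]]
```

carry_out --delta_pos '[[0,-0.0021,0.0037],[0,-0.0041,0.0075],[0,-0.006,0.0113],[0,-0.0078,0.0151],[0,-0.0095,0.019],[0,-0.0111,0.0229],[0,-0.0127,0.0269],[0,-0.0141,0.0308]]' --rot '[[-0.8,0,0],[-1.6,0,0],[-2.5,0,0],[-3.3,0,0],[-4.1,0,0],[-4.9,0,0],[-5.7,0,0],[-6.6,0,0]]'

```text
clock: 17.8
eef_pos: [570.2, 121.1, 277.8]
tcp_rot: [-2.547, -0.0, 1.823]
contact_force: [2.4, -1.7, 2.4]
opening: 0.001
grasp_force: 1.1
```

```bash
python3 -c "
from h import *
arc(.48,.022)"
```

```text
17.8 F [ 2.41 -1.72  2.45] off -2.1759051593966383 slide -0.04486534523578122 y 0.3338739199765301
[[-0.0003, -0.0019, 0.0038], [-0.0003, -0.0036, 0.0077], [-0.0003, -0.0053, 0.0116], [-0.0004, -0.0068, 0.0155], [-0.0004, -0.0083, 0.0194], [-0.0004, -0.0097, 0.0234], [-0.0004, -0.011, 0.0274], [-0.0004, -0.0122, 0.0315]]
[[-0.8, -0.0, -0.0], [-1.6, -0.0, -0.0], [-2.4, -0.0, -0.0], [-3.2, -0.0, -0.0], [-4.1, -0.0, -0.0], [-4.9, -0.0, -0.0], [-5.7, -0.0, -0.0], [-6.5, -0.0, -0.0]]
```

carry_out --delta_pos '[[0,-0.0019,0.0038],[0,-0.0036,0.0077],[0,-0.0053,0.0116],[0,-0.0068,0.0155],[0,-0.0083,0.0194],[0,-0.0097,0.0234],[0,-0.011,0.0274],[0,-0.0122,0.0315]]' --rot '[[-0.8,0,0],[-1.6,0,0],[-2.4,0,0],[-3.2,0,0],[-4.1,0,0],[-4.9,0,0],[-5.7,0,0],[-6.5,0,0]]'

```text
clock: 18.8
eef_pos: [543.3, 114.1, 258.5]
tcp_rot: [-2.66, -0.0, 1.823]
contact_force: [0.5, -0.4, 2.3]
opening: 0.001
grasp_force: 0.8
```

```bash
python3 -c "
from h import *
arc(.656,.022)"
```

```text
18.8 F [ 0.52 -0.41  2.34] off -2.2068499757195226 slide -0.04118674309224785 y 0.29110140402984236
[[-0.0003, -0.0016, 0.0039], [-0.0003, -0.0031, 0.0078], [-0.0003, -0.0045, 0.0118], [-0.0003, -0.0058, 0.0158], [-0.0003, -0.0071, 0.0198], [-0.0003, -0.0082, 0.0239], [-0.0003, -0.0093, 0.0279], [-0.0003, -0.0102, 0.032]]
[[-0.8, -0.0, -0.0], [-1.7, -0.0, -0.0], [-2.5, -0.0, -0.0], [-3.3, -0.0, -0.0], [-4.1, -0.0, -0.0], [-4.9, -0.0, -0.0], [-5.8, -0.0, -0.0], [-6.6, -0.0, -0.0]]
```

carry_out --delta_pos '[[0,-0.0016,0.0039],[0,-0.0031,0.0078],[0,-0.0045,0.0118],[0,-0.0058,0.0158],[0,-0.0071,0.0198],[0,-0.0082,0.0239],[0,-0.0093,0.0279],[0,-0.0102,0.032]]' --rot '[[-0.8,0,0],[-1.7,0,0],[-2.5,0,0],[-3.3,0,0],[-4.1,0,0],[-4.9,0,0],[-5.8,0,0],[-6.6,0,0]]'

```text
clock: 19.8
eef_pos: [520.2, 108.2, 234.9]
tcp_rot: [-2.775, -0.0, 1.823]
contact_force: [0.5, -1.0, 1.0]
opening: 0.001
grasp_force: 0.5
```

```bash
python3 -c "
from h import *
arc(.832,.022)"
```

```text
19.8 F [ 0.47 -1.03  1.  ] off -2.168440032775921 slide -0.03481721106092566 y 0.31661149885282064
[[-0.0003, -0.0014, 0.004], [-0.0003, -0.0026, 0.008], [-0.0003, -0.0038, 0.012], [-0.0003, -0.0049, 0.016], [-0.0003, -0.0058, 0.0201], [-0.0003, -0.0067, 0.0242], [-0.0003, -0.0075, 0.0283], [-0.0003, -0.0082, 0.0324]]
[[-0.8, -0.0, -0.0], [-1.6, -0.0, -0.0], [-2.4, -0.0, -0.0], [-3.2, -0.0, -0.0], [-4.1, -0.0, -0.0], [-4.9, -0.0, -0.0], [-5.7, -0.0, -0.0], [-6.5, -0.0, -0.0]]
```

carry_out --delta_pos '[[0,-0.0014,0.004],[0,-0.0026,0.008],[0,-0.0038,0.012],[0,-0.0049,0.016],[0,-0.0058,0.0201],[0,-0.0067,0.0242],[0,-0.0075,0.0283],[0,-0.0082,0.0324]]' --rot '[[-0.8,0,0],[-1.6,0,0],[-2.4,0,0],[-3.2,0,0],[-4.1,0,0],[-4.9,0,0],[-5.7,0,0],[-6.5,0,0]]'

```text
clock: 20.8
eef_pos: [501.6, 103.4, 207.6]
tcp_rot: [-2.889, -0.0, 1.822]
contact_force: [-0.7, -0.7, 1.0]
opening: -0.0
grasp_force: 0.3
```

```bash
python3 -c "
from h import *
arc(1.008,.022)"
```

```text
20.8 F [-0.72 -0.69  1.  ] off -2.159433497860177 slide -0.06529001216592727 y 0.328586060376408
[[-0.0003, -0.0011, 0.004], [-0.0003, -0.0021, 0.0081], [-0.0003, -0.0031, 0.0121], [-0.0003, -0.0039, 0.0162], [-0.0003, -0.0046, 0.0203], [-0.0003, -0.0052, 0.0244], [-0.0003, -0.0058, 0.0285], [-0.0004, -0.0062, 0.0327]]
[[-0.8, -0.0, -0.0], [-1.7, -0.0, -0.0], [-2.5, -0.0, -0.0], [-3.3, -0.0, -0.0], [-4.1, -0.0, -0.0], [-4.9, -0.0, -0.0], [-5.8, -0.0, -0.0], [-6.6, -0.0, -0.0]]
```

carry_out --delta_pos '[[0,-0.0011,0.004],[0,-0.0021,0.0081],[0,-0.0031,0.0121],[0,-0.0039,0.0162],[0,-0.0046,0.0203],[0,-0.0052,0.0244],[0,-0.0058,0.0285],[0,-0.0062,0.0327]]' --rot '[[-0.8,0,0],[-1.7,0,0],[-2.5,0,0],[-3.3,0,0],[-4.1,0,0],[-4.9,0,0],[-5.8,0,0],[-6.6,0,0]]'

```text
clock: 21.8
eef_pos: [487.9, 99.9, 177.5]
tcp_rot: [-3.004, -0.0, 1.823]
contact_force: [-0.4, -0.7, -0.0]
opening: 0.005
grasp_force: 0.2
```

```bash
python3 -c "
from h import *
arc(1.184,.018)"
```

```text
21.8 F [-0.43 -0.71 -0.02] off -2.1743565065104997 slide -0.04603281788759209 y 0.3577672625178215
[[-0.0004, -0.0007, 0.0033], [-0.0004, -0.0014, 0.0067], [-0.0004, -0.0019, 0.01], [-0.0004, -0.0024, 0.0134], [-0.0004, -0.0029, 0.0167], [-0.0004, -0.0033, 0.0201], [-0.0004, -0.0036, 0.0234], [-0.0004, -0.0039, 0.0268]]
[[-0.6, -0.0, -0.0], [-1.3, -0.0, -0.0], [-2.0, -0.0, -0.0], [-2.7, -0.0, -0.0], [-3.3, -0.0, -0.0], [-4.0, -0.0, -0.0], [-4.7, -0.0, -0.0], [-5.3, -0.0, -0.0]]
```

carry_out --delta_pos '[[0,-0.0007,0.0033],[0,-0.0014,0.0067],[0,-0.0019,0.01],[0,-0.0024,0.0134],[0,-0.0029,0.0167],[0,-0.0033,0.0201],[0,-0.0036,0.0234]]' --rot '[[-0.6,0,0],[-1.3,0,0],[-2,0,0],[-2.7,0,0],[-3.3,0,0],[-4,0,0],[-4.7,0,0]]'

```text
clock: 22.68
eef_pos: [481.4, 98.2, 154.8]
tcp_rot: [-3.086, -0.0, 1.823]
contact_force: [0.2, -0.2, 0.2]
opening: -0.001
grasp_force: 0.2
```

```bash
python3 -c "
from h import *
arc(1.31,.008)
f=r.grab_frame('scene');cv2.imwrite('pics/p5.png',cv2.resize(f[120:300,160:480],(640,360)))"
```

```text
22.675 F [ 0.24 -0.19  0.21] off -2.1218045788916022 slide -0.06565629591543576 y 0.35137852842504946
[[-0.0004, -0.0003, 0.0015], [-0.0004, -0.0006, 0.003], [-0.0004, -0.0008, 0.0045], [-0.0004, -0.001, 0.0059], [-0.0004, -0.0012, 0.0074], [-0.0004, -0.0014, 0.0089], [-0.0004, -0.0016, 0.0104], [-0.0004, -0.0017, 0.0119]]
[[-0.3, -0.0, -0.0], [-0.6, -0.0, -0.0], [-0.9, -0.0, -0.0], [-1.2, -0.0, -0.0], [-1.5, -0.0, -0.0], [-1.8, -0.0, -0.0], [-2.1, -0.0, -0.0], [-2.4, -0.0, -0.0]]
```

View pics/p5.png

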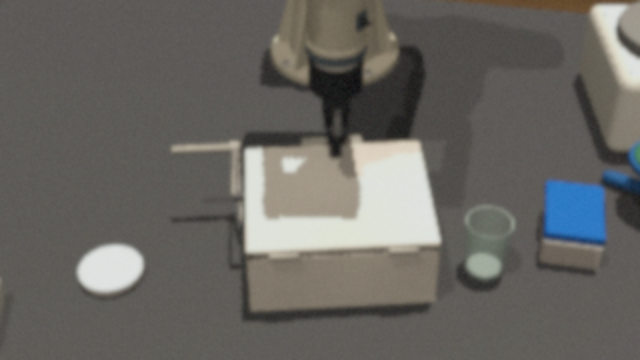

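The lid is nearly level, with the fingertips on its front part at (335,150). The bar has swung forward to (172–240,148), and the beaker, dish and box are untouched.

carry_out --delta_pos '[[0,-0.0003,0.0015],[0,-0.0006,0.003],[0,-0.0008,0.0045],[0,-0.001,0.0059],[0,-0.0012,0.0074],[0,-0.0014,0.0089],[0,-0.0016,0.0104],[0,-0.0017,0.0119]]' --rot '[[-0.3,0,0],[-0.6,0,0],[-0.9,0,0],[-1.2,0,0],[-1.5,0,0],[-1.8,0,0],[-2.1,0,0],[-2.4,0,0]]'

```text
clock: 23.72
eef_pos: [479.1, 97.6, 143.2]
tcp_rot: [-3.127, -0.0, 1.823]
contact_force: [-0.6, -0.8, -0.0]
opening: -0.001
grasp_force: 0.2
```

carry_out --delta_pos '[[0,0,0.0005],[0,0,0.001]]' --rot '[[-0.3,0,0],[-0.5,0,0]]'

```text
clock: 23.98
eef_pos: [479.1, 97.6, 142.2]
tcp_rot: [-3.136, -0.0, 1.823]
contact_force: [0.1, -0.5, 0.5]
opening: -0.0
grasp_force: 0.2
```

carry_out --delta_pos '[[0,0,0.0005],[0,0,0.001]]' --rot '[[0,0,0],[0,0,0]]'

```text
clock: 24.22
eef_pos: [479.2, 97.6, 141.2]
tcp_rot: [-3.136, -0.0, 1.822]
contact_force: [0.1, -0.3, 0.5]
opening: -0.0
grasp_force: 0.2
```

carry_out --delta_pos '[[0,0,0.0003],[0,0,0.0006]]' --rot '[[0,0,0],[0,0,0]]'

```text
clock: 24.48
eef_pos: [479.1, 97.6, 140.6]
tcp_rot: [-3.136, -0.0, 1.823]
contact_force: [-0.5, -0.8, 1.2]
opening: 0.002
grasp_force: 0.5
```

carry_out --delta_pos '[[0,0,0.0003],[0,0,0.0006]]' --rot '[[0,0,0],[0,0,0]]'

```text
clock: 24.72
eef_pos: [479.2, 97.6, 140.2]
tcp_rot: [-3.136, -0.0, 1.822]
contact_force: [-1.5, -1.1, 4.8]
opening: -0.001
grasp_force: 2.4
```

carry_out --delta_pos '[[0,0,0.0003],[0,0,0.0006]]' --rot '[[0,0,0],[0,0,0]]'

```text
clock: 24.98
eef_pos: [479.2, 97.6, 139.8]
tcp_rot: [-3.136, -0.0, 1.823]
contact_force: [-2.6, -0.4, 8.6]
opening: -0.0
grasp_force: 4.3
```

carry_out --delta_pos '[[0,0,0.0003],[0,0,0.0005],[0,0,0.0005]]' --rot '[[0,0,0],[0,0,0],[0,0,0]]'

```text
clock: 25.35
eef_pos: [479.2, 97.6, 139.6]
tcp_rot: [-3.136, -0.0, 1.823]
contact_force: [-3.0, -0.5, 10.4]
opening: 0.001
grasp_force: 5.4
```

carry_out --delta_pos '[[0,0,0.0002],[0,0,0.0002],[0,0,0.0002],[0,0,0.0002]]' --rot '[[0,0,0],[0,0,0],[0,0,0],[0,0,0]]'

```text
clock: 25.85
eef_pos: [479.2, 97.6, 139.4]
tcp_rot: [-3.136, -0.0, 1.823]
contact_force: [-4.1, -0.8, 11.7]
opening: 0.0
grasp_force: 5.9
```

carry_out --delta_pos '[[0,0,0],[0,0,0],[0,0,0],[0,0,0],[0,0,0],[0,0,0],[0,0,0],[0,0,0]]' --rot '[[0,0,0],[0,0,0],[0,0,0],[0,0,0],[0,0,0],[0,0,0],[0,0,0],[0,0,0]]'

```text
clock: 26.85
eef_pos: [479.2, 97.6, 139.4]
tcp_rot: [-3.136, -0.0, 1.823]
contact_force: [-4.2, -1.9, 12.6]
opening: -0.002
grasp_force: 5.9
```

carry_out --delta_pos '[[0,0,-0.001],[0,0,-0.002],[0,0,-0.005],[0,0,-0.02],[0,0,-0.05],[0,0,-0.09],[0,0,-0.12],[0,0,-0.12]]' --rot '[[0,0,0],[0,0,0],[0,0,0],[0,0,0],[0,0,0],[0,0,0],[0,0,0],[0,0,0]]'

```text
clock: 27.85
eef_pos: [481.3, 98.1, 261.9]
tcp_rot: [-3.141, -0.0, 1.823]
contact_force: [0.2, -0.1, -0.6]
opening: -0.002
grasp_force: 0.0
```

```bash
python3 -c "
from h import *
s=r.sense();print(s['clock'],s['eef_pos'],s['contact_force'])
f=r.grab_frame('scene');g=r.grab_frame('wrist');cv2.imwrite('pics/p6.png',np.vstack([cv2.resize(f[120:300,160:480],(480,270)),cv2.resize(g,(480,300))]))"
```

```text
27.85 [481.32  98.06 261.86] [ 0.21 -0.15 -0.55]
```

View pics/p6.png

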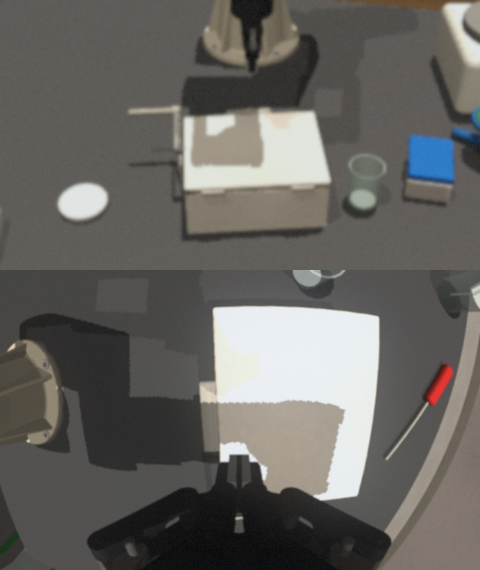

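The lid lies level on the chest (scene panel (183–328, 108–188)), the fingers are clear above it, and the beaker, dish and box stand where they were. I'll hand it in.

```bash
python3 -c "
from rig import r
print(r.sign_off())"
```

```text
the job is handed in; nothing more can be done
None
```

The job is handed in at about 28 s: the stay was unlocked and released with the lid still up, the lid was lowered slowly and pressed at about 12 N for over a second, the highest force I read on either was about 13 N, and the beaker, dish and tip box look untouched; sign-off returned no verdict.

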